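# Hold the sloping leaf of a bracket in its fit-up jig

### The job

Fit up the two halves of an angled bracket for joining: first lay the oblong leaf flat in the shallow nest of the jig and let go of it, then take the square leaf by its lug and hold it centred and flush on the sloping plate, with its lower edge butted squarely against the back edge of the oblong leaf. Finish while still gripping the square leaf and pressing it onto the slope with a steady light push of about 15 N, so that a colleague can join the two; do not shift the slope that the jig is set to, and leave the other things on the bench alone.

Things in the scene. Friction and masses are not known exactly. Their poses are not given: they have to be found in the camera images.
- jig: Fit-up jig fixed to the bench: red-brown base 160 (x) x 170 (y) x 10 mm, origin at the centre of its underside, z up. Its +x runs from the nest (nearer the robot) to the sloping plate behind. Beside that plate (53 to 74 mm from the middle) stand two slotted steel quadrants, up to 95 mm above the bench, the left one with a black clamp knob.
- nest (a point): Centre of the nest's floor, on an aluminium block 28 mm above the bench; axes as the jig's. Nest 50 (x) x 124 mm (y): dark walls 4 to 6.5 mm high with slanting lead-ins at the front and both ends; at the back only two short stops, at its outer corners (over 49 mm from the middle), else open to the sloping plate. The oblong leaf has 2 mm to spare all round.
- stage_face (a point): Face of the sloping drilled aluminium plate, 90 mm wide. Point on its hinge line, at the nest floor's height, 23 mm behind the nest's centre. x up the slope, y along the hinge (as the jig's), z square out of the face. The face is z = 0 here, x from 3 to 97 mm. Set anew for each job, 0.25 to 0.65 rad above level; clamped by friction, it does not give under a push below 60 N.
- stage_top (a point): Middle of the sloping plate's upper end, on the face, 97 mm up the slope from stage_face; same axes.
- base_leaf: Oblong leaf, loose: dark steel plate 46 (x) x 120 (y) x 6 mm with corner holes, 0.2 to 0.42 kg. Origin at the centre of its underside, z up. In its middle a steel eye lug, 10 mm thick (y), 24 mm wide (x), round-topped, 30 mm high from the underside: grip it across the 10 mm. In the nest its x, y lie along the nest's x, y, either way round. It starts within 0.8 rad of that yaw.
- base_edge (a point): Middle of the oblong leaf's upper back edge: 23 mm along its +x, 6 mm above its underside. The square leaf butts against this edge.
- base_edge_b (a point): The same on the leaf's other long side (23 mm along its -x), for a leaf laid the other way round.
- wing_leaf: Square leaf, loose: dark steel plate 80 x 80 x 6 mm with corner holes, 0.22 to 0.46 kg. Origin at the centre of its underside, z up. In its middle a steel eye lug, 10 mm thick (y), 28 mm wide (x), round-topped, 34 mm high from the underside: grip it across the 10 mm. On the slope its x points up the slope. It can swivel in the grip about the fingers' closing line, so a push settles it flat.
- wing_edge (a point): Middle of the square leaf's lower end face: 40 mm along its -x, 3 mm above its underside. The leaf starts with x within 0.8 rad of the jig's x.
- oiler: Bystander: a small cream oil bottle with a red cap and spout, 41 mm across, 118 mm high, upright; origin at the centre of its underside.
- wrench: Bystander: a small combination wrench lying flat, 144 mm long, 21 mm wide, 7 mm thick; origin under its middle.
There are look-alikes about, which are no part of the job. Leave any yellow look-alike of the base_leaf alone.

How it is judged:
By the outcome, as a careful person would: the job done as asked, in the order asked, and still so for the second after the job is handed in, while the arm keeps its last pose, push and grip.
It also fails if it takes over 51 s, if anything falls off the work surface, if the arm or the gripper's body presses on something with over 40 N, if the wrist force passes 120 N, or if a joint passes its speed limit or range.

### The arm

A 6-joint arm with a two-finger parallel gripper is mounted at the origin on a cart in front of the work surface, level with it; the furniture and walls round the work are solid. World frame = base frame: x ahead of the robot, y to its left, z up, the work surface at z = 0. Lengths are in m, angles in degrees, forces in N, time in s.
With the tool pointing down it reaches from about 0.35 to 0.925 m from the base axis. Payload 6.4 kg.
Tool frame: the origin (TCP) lies midway between the tips of the shut fingers; the grasp point (between the pads) lies 19 mm behind it (bot.grip_point_offset is the distance from the TCP to the grasp point, in m); z points along the fingers, y is the line along which they close (so a half turn about z gives the same grasp; the last joint's range is limited). The gripper opens to 85 mm and grips with 20 to 120 N. Pads are 22 mm wide; open, the fingers measure 114 mm over their backs; the gripper's body (76 mm by 85 mm) begins 54 mm behind the grasp point. The pads swing forward as they close: fully open they stand 13 mm farther back than shut.
Start: joints at [-84.345, 14.043, 89.255, -0, 76.702, -9.975], TCP at [0.175, -0.626, 0.231] pointing down, gripper open.
Joint ranges: [-179.41, 179.41], [-58.25, 129.5], [7.25, 145.43], [-54.29, 234.29], [11.92, 165.04], [-157.13, 157.13]. Speed limits (degrees/s): [147.25, 147.25, 180, 180, 180, 180].

### API

Orientations are given as [roll, pitch, yaw] about the fixed x, y, z axes, in that order (R = Rz(yaw) Ry(pitch) Rx(roll)).
In Python, from rig import bot gives the robot as it stands. The module is installed in compiled form; this text tells all that it offers.
- The arm moves only by the tool drive_tool, never from a script. Its argument "rows" is a list of rows, each a list of 5 numbers: the shift along the tool's x, y, z in units of 25 mm (1.0 is 25 mm), then the turn about the tool's z in units of 8 degrees (1.0 is 8 degrees), then the finger opening in mm, from 0 to 85.4. A call has 1 to 20 rows; each row shifts and turns the commanded pose from where the row before left it, along the tool's axes as they then stand; what a row does not reach is not made up. A row lasts 1/8 s, in which the tool goes at most 62.5 mm and 10.7 degrees, less where a joint would pass 70% of its speed; a pose out of reach is approached as far as the arm can. A call is refused whole if a number of a shift passes 1 or a number of a turn 1, either way. A call with a gripper value outside its range is refused whole. The fingers move at their own pace and stop on an object; the grip force is fixed at half the most. Time passes only in rows, so rows that do not move let the fingers close. It gives the time, the measured TCP pose, the force, the opening and the grip force at its end, in the units of the state.
- bot.sense(): the state, without advancing time (a new reading comes with each control period).
- bot.camera(name): name is "side" or "top" or "wrist"; returns the picture (480x640x3 uint8, red, green, blue); there is no depth.
- bot.camera_params(name): a dict with "fx", "fy", "cx", "cy" (pixels), "k1" (the pictures are not rectified: a ray, as slopes to the right and down, at radius r is drawn at 1 + k1 r^2 times it, then the intrinsics apply), "world_from_camera" (4x4, takes a point from camera to world coordinates); the wrist camera has in their place "hand_eye" (4x4, takes a point from camera to tool coordinates, whose origin is the TCP and whose axes are the flange's). Camera axes: x right, y up, looking along -z (the intrinsics and any distortion apply to the point x, -y, -z); pixel columns grow to the right and rows downward; lengths in m; the calibration is good to about 2 mm. A picture is of the moment at which its call begins: read the wrist's pose just before it. camera_params takes no time and is no camera call.
- bot.hand_in(): hands the job in; it is judged then, once.
The state is a dict: "time": time; "joint_positions": joint angles; "joint_vel": joint speeds; "tau": joint torques, N m; "tcp_pos": TCP position; "ee_rot": TCP orientation; "force": force on the tool from outside, world axes, zero at the start; "moment": the same for the moment, N m; "opening": finger opening in m; "grasp_force": force on a finger pad.
Only numpy, scipy, OpenCV 4.12 (cv2) and the standard library are available. Lean on these libraries where they do the work, as an engineer would, in place of code of your own. Each camera call takes 0.05 s, during which the arm holds its last target. There are 200 camera calls.

## Working session

There is one attempt and no reset: what is moved stays moved. The work goes in short steps, Python scripts to look and compute and a tool call to move; the robot and the scene stay as the last step left them, time stands still between calls to the robot, and variables do not carry over. Pictures are saved under pics/ and viewed, at most 10 in all, crops included, and the job is handed in when it is done.

Besides the shell and the picture viewer there is one more tool, called after "Emit:" in YAML: its name, and indented under it one key for each argument. drive_tool: Moves the arm, as the interface text tells. Its arguments: {"type":"object","properties":{"rows":{"type":"array"}},"required":["rows"]}

```bash
mkdir -p pics; ls
python3 - <<'E'
from rig import bot
import cv2,numpy as np
print(bot.sense())
for n in("side","top","wrist"):
    im=bot.camera(n); cv2.imwrite(f"pics/{n}0.png",im[:,:,::-1]); print(n,bot.camera_params(n))
E
```

```text
pics
{'time': 0.0, 'joint_positions': array([-8.43450328e+01,  1.40842818e+01,  8.93285041e+01,  1.25592184e-03,
        7.67019027e+01, -9.97506089e+00]), 'joint_vel': array([-0.07145934,  0.03977106,  0.02597369, -0.03420409,  0.0385645 ,
        0.07211445]), 'tau': array([ 8.78577885e-04, -4.29504991e+01, -3.26130581e+01, -2.08456349e-04,
        5.27070180e-03,  1.59544561e-05]), 'tcp_pos': array([ 0.17507996, -0.62536997,  0.2301448 ]), 'ee_rot': array([-1.79887257e+02, -2.10694936e-02,  1.56297173e+01]), 'force': array([ 0.54894573,  0.16657884, -0.63128214]), 'moment': array([-0.00510566, -0.00695535,  0.01850747]), 'grasp_force': 0.0, 'opening': 0.08565061133683798}
side {'fx': 568.0331455254668, 'fy': 568.0331455254668, 'cx': 321.5347833740232, 'cy': 237.91970039776513, 'k1': -0.1284568670763378, 'world_from_camera': array([[-0.99506725,  0.06100893, -0.07822458,  0.4205974 ],
       [-0.09869657, -0.52928579,  0.84268354,  1.08831643],
       [ 0.01000806,  0.84624728,  0.53269632,  0.69999874],
       [ 0.        ,  0.        ,  0.        ,  1.        ]])}
top {'fx': 599.
[... 272 characters left out ...]
4275338e-04,
         8.24429035e-02],
       [-3.91569977e-03,  1.70167183e-01,  9.85407427e-01,
         1.45777685e+00],
       [ 0.00000000e+00,  0.00000000e+00,  0.00000000e+00,
         1.00000000e+00]])}
wrist {'fx': 375.087184153492, 'fy': 375.087184153492, 'cx': 313.21515489395205, 'cy': 236.24620400546792, 'k1': -0.047127754767226096, 'hand_eye': array([[ 2.51019851e-04,  9.55602340e-01,  2.94659303e-01,
         7.64901681e-02],
       [ 9.99999821e-01, -4.00048495e-04,  4.45488980e-04,
        -6.99540741e-07],
       [ 5.43588323e-04,  2.94659139e-01, -9.55602269e-01,
        -1.42829998e-01],
       [ 0.00000000e+00,  0.00000000e+00,  0.00000000e+00,
         1.00000000e+00]])}
```

View pics/top0.png

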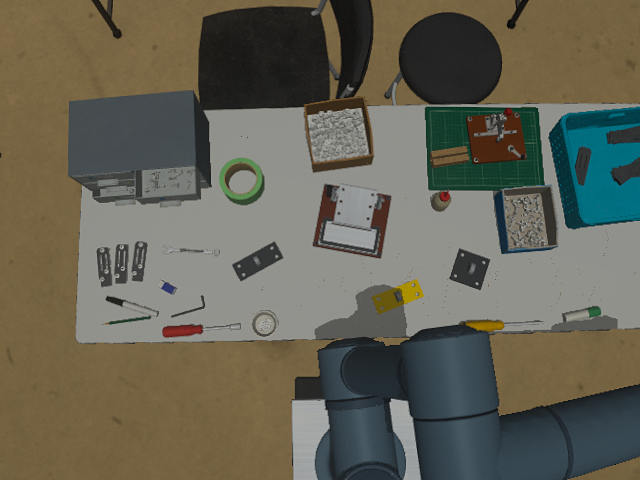

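View pics/side0.png

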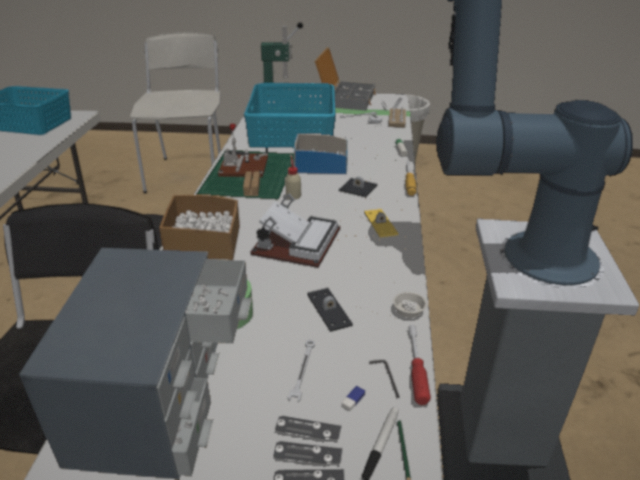

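Top view: oblong leaf near (258,260), square leaf (470,268), jig (352,220) with its nest on the robot side; yellow look-alike (398,296), oiler (441,200), wrench (190,250). Side view agrees.

```bash
cat > h.py <<'E'
import numpy as np,cv2
from rig import bot
from scipy.spatial.transform import Rotation as Ro
def tool_T(s=None):
    s=s or bot.sense(); T=np.eye(4); T[:3,:3]=Ro.from_euler('xyz',s['ee_rot'],degrees=True).as_matrix(); T[:3,3]=s['tcp_pos']; return T
class Cam:
    def __init__(c,n,T=None):
        p=bot.camera_params(n); c.K=np.array([[p['fx'],0,p['cx']],[0,p['fy'],p['cy']],[0,0,1]]); c.k=p['k1']
        c.T=p['world_from_camera'] if n!='wrist' else (tool_T() if T is None else T)@p['hand_eye']
    def ray(c,uv):
        uv=np.asarray(uv,float).reshape(-1,1,2)
        # forward model: cv2 radial k1 only
        n=cv2.undistortPointsIter(uv,c.K,np.array([c.k,0,0,0.]),None,None,(3,50,1e-10)).reshape(-1,2)
        d=np.c_[n[:,0],-n[:,1],-np.ones(len(n))]@c.T[:3,:3].T
        return c.T[:3,3],d
    def plane(c,uv,z):
        o,d=c.ray(uv); return o+d*((z-o[2])/d[:,2])[:,None]
    def proj(c,P):
        q=(np.atleast_2d(P)-c.T[:3,3])@c.T[:3,:3]; a=q[:,0]/-q[:,2]; b=-q[:,1]/-q[:,2]; f=1+c.k*(a*a+b*b)
        return np.c_[c.K[0,0]*a*f+c.K[0,2],c.K[1,1]*b*f+c.K[1,2]]
def snap(name,file=None):
    T=tool_T(); im=bot.camera(name)[:,:,::-1].copy()
    if file: cv2.imwrite('pics/'+file,im)
    return im,Cam(name,T)
def rect(c,cnt,z):
    P=c.plane(cv2.convexHull(cnt).reshape(-1,2),z)[:,:2].astype(np.float32)
    (x,y),(w,h),a=cv2.minAreaRect(P*1000); return x/1000,y/1000,w,h,a
E
python3 - <<'E'
from h import *
c=Cam('top'); im=cv2.imread('pics/top0.png')
hsv=cv2.cvtColor(im,cv2.COLOR_BGR2HSV)
dark=((hsv[:,:,2]<110)).astype(np.uint8)
for nm,(u,v),m in(('oblong',(258,260),dark),('square',(470,268),dark),('jig',(352,220),((hsv[:,:,1]>120)&((hsv[:,:,0]<12)|(hsv[:,:,0]>170))).astype(np.uint8))):
    w=np.zeros_like(m); w[v-45:v+45,u-45:u+45]=m[v-45:v+45,u-45:u+45]
    cs,_=cv2.findContours(w,0,2); 
    k=max(cs,key=cv2.contourArea) if nm!='jig' else np.vstack([q for q in cs if cv2.contourArea(q)>15])
    print(nm,rect(c,k,.006 if nm!='jig' else .01))
E
```

```text
oblong (0.48200350952148435, 0.23692892456054687, 47.87786865234375, 120.2319564819336, 27.678579330444336)
square (0.44945870971679686, -0.28162237548828123, 81.40210723876953, 81.69855499267578, 68.659423828125)
jig (0.5827212524414063, 0.0010988082885742187, 166.74317932128906, 143.5961456298828, 78.14618682861328)
```

Emit:
drive_tool:
  rows:
    - [0.97, -0.75, 0, 0, 85]
    - [0.97, -0.75, 0, 0, 85]
    - [0.97, -0.75, 0, 0, 85]
    - [0.97, -0.75, 0, 0, 85]
    - [0.97, -0.75, 0, 0, 85]
    - [0.97, -0.75, 0, 0, 85]
    - [0.97, -0.75, 0, 0, 85]
    - [0.97, -0.75, 0, 0, 85]
    - [0.97, -0.75, 0, 0, 85]
    - [0.97, -0.75, 0, 0, 85]
    - [0.97, -0.75, 0, 0, 85]
    - [0.97, -0.75, 0, 0, 85]
    - [0.97, -0.75, 0, 1, 85]
    - [0.97, -0.75, 0, 1, 85]

```text
time: 1.9
tcp_pos: [0.4349, -0.2834, 0.231]
ee_rot: [-180.0, 0.0, -0.6]
force: [1.0, -0.8, -0.1]
opening: 0.0849
grasp_force: 0.0
```

Run:
```python
from h import *
im,c=snap('wrist','w1.png'); s=bot.sense(); print(s['time'],s['tcp_pos'],s['ee_rot'])
```

```text
1.95 [ 0.43668694 -0.28133504  0.23104892] [-1.79892648e+02 -6.15531685e-02 -6.81869274e-01]
```

View pics/w1.png

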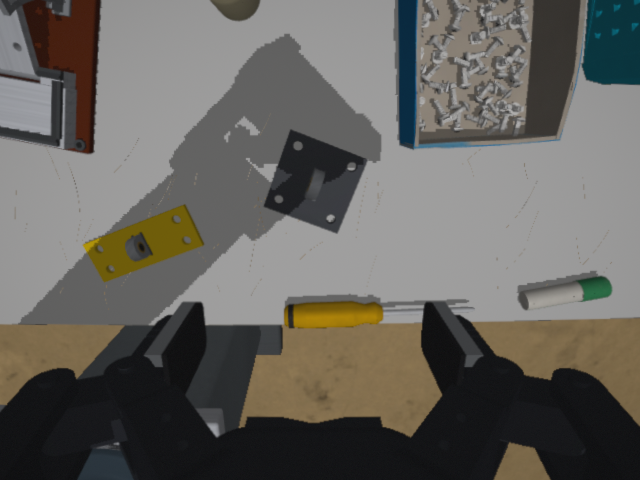

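Wrist view: square leaf centred at (315,182), its lug running nearly up the image (yaw about −20°); yellow look-alike (145,242); nest corner at (75,110).

Run:
```python
from h import *
s=bot.sense()
T=tool_T(s);c=Cam('wrist',T)
im=cv2.imread('pics/w1.png'); hsv=cv2.cvtColor(im,cv2.COLOR_BGR2HSV)
print(hsv[140:230:15,280:350:15,2], c.proj([[.4495,-.2816,.006]]))
m=(hsv[:,:,2]<85).astype(np.uint8); m[:115]=0;m[250:]=0;m[:,:240]=0;m[:,390:]=0
k=max(cv2.findContours(m,0,2)[0],key=cv2.contourArea)
print(rect(c,k,.006))
```

```text
[[100  37  34  99  99]
 [ 90  34  36  36  35]
 [ 62  35  34  36  35]
 [ 36  35  74  65  65]
 [ 99  34  64  64  66]
 [100  64  64  65  65]] [[314.29643061 188.25058608]]
(0.4548099365234375, -0.2811923522949219, 79.42477416992188, 80.96699523925781, 68.7234115600586)
```

Emit:
drive_tool:
  rows:
    - [0.2, -1, 0, 0.5, 85]
    - [0.2, -1, 0, 0.5, 85]
    - [0.2, -1, 0, 0.5, 85]
    - [0.2, -1, 0, 0, 85]
    - [0.2, -1, 0, 0, 85]
    - [0.2, -1, 0, 0, 85]
    - [0.2, -1, 0, 0, 85]
    - [0.2, -1, 0, 0, 85]
    - [0.2, -1, 0, 0, 85]
    - [0.2, -1, 0, 0, 85]
    - [0.2, -1, 0, 0, 85]
    - [0, 0, 0, 0, 85]

```text
time: 3.45
tcp_pos: [0.5372, -0.0233, 0.231]
ee_rot: [180.0, 0.0, -12.2]
force: [-1.2, -0.5, -0.4]
opening: 0.0853
grasp_force: 0.0
```

Run:
```python
from h import *
im,c=snap('wrist','w2.png'); s=bot.sense(); print(s['time'],s['tcp_pos'],s['ee_rot']);np.save('w2T.npy',c.T)
```

```text
3.5 [ 0.53694959 -0.0240835   0.23095277] [ 1.79977744e+02  4.15896210e-02 -1.22714069e+01]
```

View pics/w2.png

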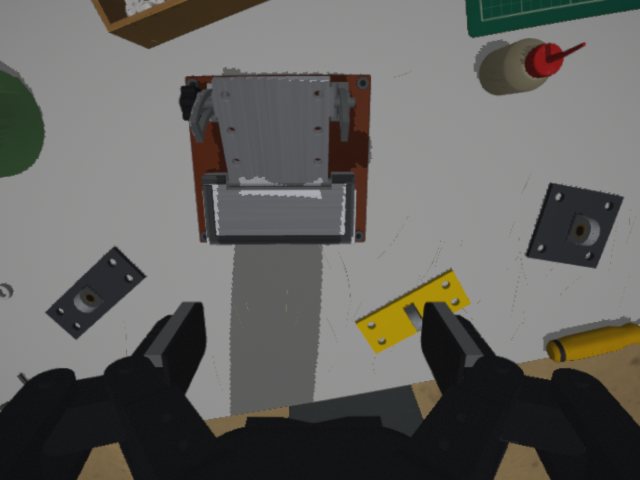

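Wrist view over the jig: base (187–371, 75–243), nest (205–355,180–240), sloping plate (214–331, 80–186), oblong leaf at (96,293), square leaf at (575,226), oiler (525,60). Enlarge the jig.

Run:
```python
from h import *
im=cv2.imread('pics/w2.png'); cv2.imwrite('pics/w2c.png',cv2.resize(im[65:255,178:383],None,fx=3.1,fy=3.1,interpolation=cv2.INTER_CUBIC))
c=Cam('wrist');c.T=np.load('w2T.npy'); hsv=cv2.cvtColor(im,cv2.COLOR_BGR2HSV)
for (u0,u1,v0,v1) in((30,150,235,345),(515,630,175,275)):
    m=np.zeros(im.shape[:2],np.uint8); m[v0:v1,u0:u1]=hsv[v0:v1,u0:u1,2]<85
    k=max(cv2.findContours(m,0,2)[0],key=cv2.contourArea); print(rect(c,k,.006))
m=((hsv[:,:,1]>120)&((hsv[:,:,0]<12)|(hsv[:,:,0]>170))).astype(np.uint8); m[:,:170]=0;m[:,390:]=0
k=np.vstack([q for q in cv2.findContours(m,0,2)[0] if cv2.contourArea(q)>15]); print('jig',rect(c,k,.01))
```

```text
(0.4863697814941406, 0.23501303100585938, 45.55316925048828, 123.74398040771484, 27.987150192260742)
(0.4537637939453125, -0.2821351318359375, 84.16284942626953, 80.52603149414062, 68.78941345214844)
jig (0.5848876953125, 7.968902587890625e-05, 167.15711975097656, 149.0926055908203, 77.965576171875)
```

View pics/w2c.png

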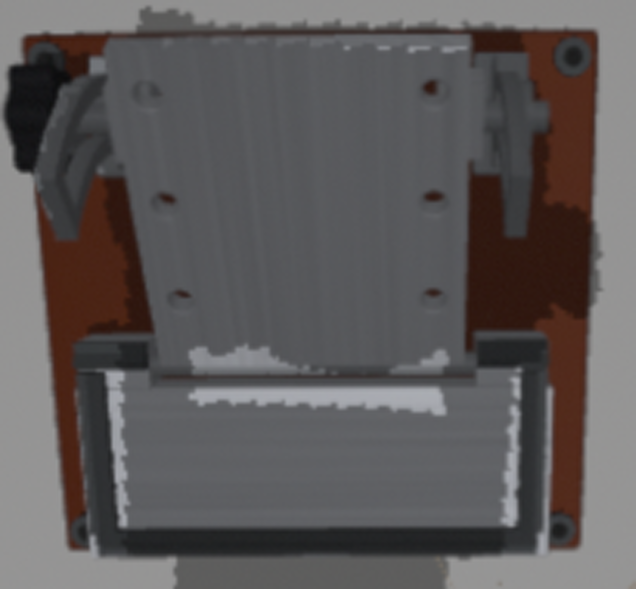

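Crop: base corners (23,38),(598,30),(580,548),(68,548); nest floor front corners (125,527),(503,527); plate corners top (105,42),(470,40), bottom (158,370),(465,368).

Run:
```python
from h import *
c=Cam('wrist');c.T=np.load('w2T.npy')
f=lambda a:np.array(a)/3.1+[178-.3,65-.3]
B=c.plane(f([[23,38],[598,30],[580,548],[68,548]]),.01); print('base',B.round(4),B.mean(0))
e=lambda a,b:np.degrees(np.arctan2(*(B[a]-B[b])[:2][::-1]))
print('yaws',e(0,1)-90,e(3,2)-90,e(0,3),e(1,2), [np.linalg.norm(B[i]-B[i-1]) for i in range(4)])
F=c.plane(f([[125,527],[503,527],[110,372],[520,368]]),.028); print('floor',F.round(4))
yaw=np.radians(np.mean([e(0,1)-90,e(3,2)-90,e(0,3),e(1,2)])); ex=np.array([np.cos(yaw),np.sin(yaw)]);ey=np.array([-ex[1],ex[0]])
print('yaw',np.degrees(yaw))
ctr=B.mean(0)[:2]
print('floor in jig',np.c_[(F[:,:2]-ctr)@ex,(F[:,:2]-ctr)@ey].round(4))
# plate: sides; height where width 90
for a in([[105,42],[470,40]],[[158,370],[465,368]]):
    for z in(.028,.035,.05,.06,.07,.08,.09):
        P=c.plane(f(a),z); w=np.linalg.norm(P[0]-P[1]); q=P.mean(0)[:2]-ctr; print(z,round(w,4),(q@ex).round(4),(q@ey).round(4))
```

```text
base [[ 0.6748  0.0668  0.01  ]
 [ 0.6408 -0.098   0.01  ]
 [ 0.4855 -0.0652  0.01  ]
 [ 0.5211  0.0999  0.01  ]] [0.58054663 0.00087131 0.01      ]
yaws -11.656613847304072 -12.175748071148377 -12.14875110474627 -11.907532417860534 [np.float64(0.15715089536186247), np.float64(0.16828676133333798), np.float64(0.15867737496078257), np.float64(0.16894861153480173)]
floor [[ 0.5285  0.0735  0.028 ]
 [ 0.5036 -0.0417  0.028 ]
 [ 0.5761  0.0641  0.028 ]
 [ 0.5513 -0.0561  0.028 ]]
yaw -11.972161360264813
floor in jig [[-0.066   0.0602]
 [-0.0664 -0.0576]
 [-0.0174  0.061 ]
 [-0.0168 -0.0618]]
0.028 0.1016 0.075 0.0046
0.035 0.0995 0.0742 0.0038
0.05 0.0951 0.0727 0.0022
0.06 0.0922 0.0716 0.0012
0.07 0.0892 0.0706 0.0001
0.08 0.0863 0.0696 -0.001
0.09 0.0833 0.0685 -0.002
0.028 0.0919 -0.0168 0.0005
0.035 0.09 -0.0157 -0.0001
0.05 0.086 -0.0133 -0.0016
0.06 0.0834 -0.0117 -0.0025
0.07 0.0807 -0.0101 -0.0035
0.08 0.0781 -0.0084 -0.0044
0.09 0.0754 -0.0068 -0.0054
```

Emit:
drive_tool:
  rows:
    - [-0.42, -0.97, 0, 0, 85]
    - [-0.42, -0.97, 0, 0, 85]
    - [-0.42, -0.97, 0, 0, 85]
    - [-0.42, -0.97, 0, 0, 85]
    - [-0.42, -0.97, 0, 0, 85]
    - [-0.42, -0.97, 0.88, 0, 85]
    - [-0.42, -0.97, 0.88, 0, 85]
    - [-0.42, -0.97, 0.88, 0, 85]
    - [-0.42, -0.97, 0.88, 0, 85]
    - [-0.42, -0.97, 0.88, 0, 85]
    - [0, 0, 0, -1, 85]
    - [0, 0, 0, -1, 85]
    - [0, 0, 0, -1, 85]
    - [0, 0, 0, -1, 85]
    - [0, 0, 0, -1, 85]
    - [0, 0, 0, 0, 85]
    - [0, 0, 0, 0, 85]

```text
time: 5.62
tcp_pos: [0.4866, 0.2346, 0.1213]
ee_rot: [180.0, 0.0, 27.5]
force: [-0.0, -0.9, 0.0]
opening: 0.0849
grasp_force: 0.0
```

```bash
cat > near.py <<'E'
from h import *
import sys
im,c=snap('wrist',sys.argv[1]); T=tool_T(); s=bot.sense(); print(s['time'],s['tcp_pos'],s['ee_rot'])
hsv=cv2.cvtColor(im,cv2.COLOR_BGR2HSV)
o=c.proj(T[:3,3]*[1,1,0]+[0,0,.006])[0]; print('tcp axis px',o)
m=(hsv[:,:,2]<85).astype(np.uint8); m[300:]=0
n,l,st,ct=cv2.connectedComponentsWithStats(m)
i=min((j for j in range(1,n) if st[j,4]>2000),key=lambda j:np.linalg.norm(ct[j]-o)); print(st[i])
k=max(cv2.findContours((l==i).astype(np.uint8),0,2)[0],key=cv2.contourArea)
x,y,w,h,a=rect(c,k,.006); print(x,y,w,h,a)
d=T[:3,:3].T@(np.array([x,y,T[2,3]])-T[:3,3]); print('tool dxy mm',d*1000)
E
python3 near.py w3.png
```

```text
5.675 [0.48660908 0.23474521 0.12128893] [1.79997555e+02 5.74991883e-03 2.75168249e+01]
tcp axis px [312.7693133  232.03204798]
[  225   199   171    65 10395]
0.48590066528320314 0.23645071411132812 47.8818473815918 120.36177825927734 27.552749633789062
tool dxy mm [ 1.59679630e-01 -1.83986481e+00 -9.45476318e-05]
```

View pics/w3.png

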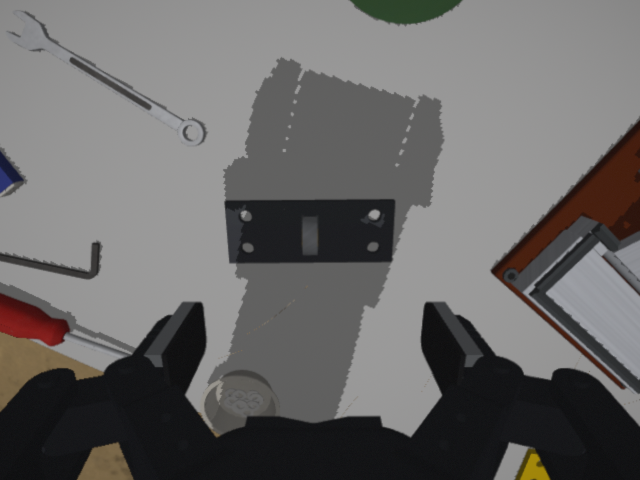

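Near view: oblong leaf centred at (310,231) under the tool, lug at (310,235), aligned with the fingers. Sizes check; descend and grip.

Emit:
drive_tool:
  rows:
    - [-0.02, -0.07, 0.9, 0, 85]
    - [0, 0, 0.9, 0, 85]
    - [0, 0, 0.9, 0, 85]
    - [0, 0, 0.9, 0, 85]
    - [0, 0, 0.85, 0, 50]
    - [0, 0, 0, 0, 3]
    - [0, 0, 0, 0, 3]
    - [0, 0, 0, 0, 3]
    - [0, 0, 0, 0, 3]
    - [0, 0, 0, 0, 3]

```text
time: 6.92
tcp_pos: [0.4863, 0.2368, 0.0114]
ee_rot: [180.0, -0.1, 27.6]
force: [-0.8, -0.4, 6.3]
opening: 0.0087
grasp_force: 61.4
```

Emit:
drive_tool:
  rows:
    - [0, 0, -0.5, 0, 3]
    - [0, 0, -1, 0, 3]
    - [0, 0, -1, 0, 3]
    - [-0.23, 0.9, -1, 0, 3]
    - [-0.23, 0.9, -0.5, 0, 3]
    - [-0.23, 0.9, 0, 0, 3]
    - [-0.23, 0.9, 0, 0, 3]
    - [-0.23, 0.9, 0, 0, 3]
    - [-0.23, 0.9, 0, 0, 3]
    - [-0.23, 0.9, 0, 0, 3]
    - [-0.23, 0.9, 0, 0, 3]
    - [-0.23, 0.9, 0, 0, 3]
    - [-0.23, 0.9, 0, 0, 3]
    - [0, 0, 0, 0.99, 3]
    - [0, 0, 0, 0.99, 3]
    - [0, 0, 0, 0.99, 3]
    - [0, 0, 0, 0.99, 3]
    - [0, 0, 0, 0.99, 3]
    - [0, 0, 0, 0, 3]

```text
time: 9.3
tcp_pos: [0.5382, 0.0106, 0.1101]
ee_rot: [180.0, 0.0, -11.9]
force: [-0.0, -1.1, -2.6]
opening: 0.0085
grasp_force: 60.3
```

Run:
```python
from h import *
im,c=snap('wrist','w4.png');np.save('w4T.npy',c.T); s=bot.sense(); print(s['time'],s['tcp_pos'],s['ee_rot'],s['force'],s['opening'])
```

```text
9.35 [0.53831077 0.01057086 0.11004316] [ 1.79999071e+02  2.65648073e-02 -1.18345457e+01] [ 0.50201501 -0.38728889 -2.50158991] 0.008616588841404664
```

View pics/w4.png

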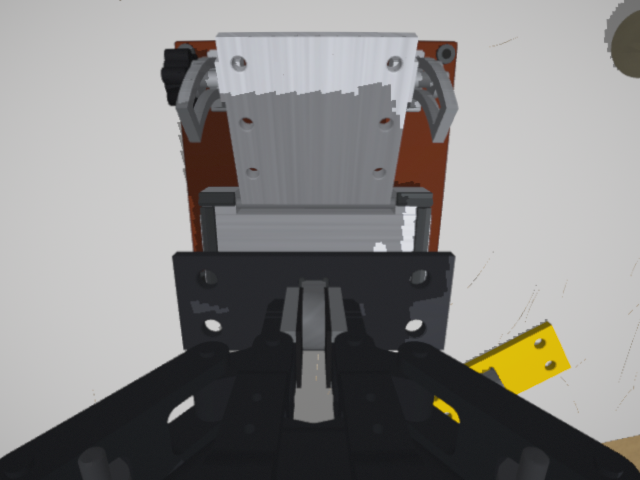

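Leaf held level, back edge (173,253)-(454,253); jig behind: base top corners (176,41),(457,41), nest stops outer corners (200,192),(432,192), plate top (216,36)-(418,34), bottom (237,206)-(395,205).

Run:
```python
from h import *
im=cv2.imread('pics/w4.png');c=Cam('wrist');c.T=np.load('w4T.npy')
T=tool_T()
def tl(uv,z):
    P=c.plane(uv,z); return ((P-T[:3,3])@T[:3,:3]*1000)[:,:2].round(1)
print('leaf back',tl([[173,253],[454,253]],.1046))
print('base',tl([[176,41],[457,41],[192,250],[440,250]],.01))
print('stops',tl([[200,193],[432,193]],.034)) 
for z in(.028,.06,.065,.07,.075):print(z,'plate top',tl([[216,36],[418,34]],z))
print('plate bot',tl([[237,206],[395,205]],.029))
g=cv2.cvtColor(im,cv2.COLOR_BGR2GRAY)
for v in(225,235,245): print(v,g[v,190:240].tolist(),g[v,395:445].tolist())
print(g[30:48,250].tolist(), g[185:260,270].tolist())
```

```text
leaf back [[ 23.1 -59.9]
 [ 23.1  58.8]]
base [[122.7 -82.1]
 [122.7  84.8]
 [ -8.6 -84.2]
 [ -8.6  86.7]]
stops [[ 35.6 -67.7]
 [ 35.5  69.8]]
0.028 plate top [[121.5 -53.8]
 [122.5  56.6]]
0.06 plate top [[115.  -46.2]
 [115.9  48.5]]
0.065 plate top [[114.  -45. ]
 [114.9  47.2]]
0.07 plate top [[113.  -43.8]
 [113.8  45.9]]
0.075 plate top [[112.  -42.6]
 [112.8  44.7]]
plate bot [[ 26.5 -47.2]
 [ 27.1  49.3]]
225 [144, 76, 60, 59, 49, 42, 39, 39, 40, 44, 64, 74, 60, 52, 52, 52, 49, 49, 48, 47, 48, 48, 48, 47, 45, 53, 109, 132, 134, 135, 135, 135, 135, 135, 135, 135, 135, 135, 135, 135, 136, 135, 135, 135, 135, 135, 135, 135, 135, 135] [134, 134, 134, 134, 133, 136, 152, 166, 171, 200, 218, 220, 220, 219, 220, 220, 220, 220, 217, 172, 97, 53, 60, 65, 65, 66, 66, 66, 67, 69, 79, 82, 82, 87, 107, 100, 75, 65, 64, 65, 64, 64, 65, 63, 70, 131, 199, 206, 206, 205]
235 [199, 142, 76, 58, 48, 40, 39, 39, 40, 39, 44, 68, 70, 58, 52, 52, 53, 48, 48, 48, 48, 47, 48, 48, 46, 43, 60, 126, 132, 132, 131, 132, 131, 132, 132, 132, 133, 132, 132, 132, 132, 132, 132, 133, 132, 133, 132, 132, 132,
[... 444 characters left out ...]
35, 135, 134, 135] [136, 136, 136, 136, 135, 143, 189, 218, 221, 221, 221, 221, 221, 221, 221, 220, 221, 217, 159, 75, 61, 66, 66, 65, 66, 67, 68, 69, 76, 80, 82, 84, 95, 107, 82, 65, 63, 63, 64, 63, 63, 62, 74, 141, 198, 205, 205, 205, 205, 205]
[198, 194, 148, 139, 138, 136, 138, 178, 191, 192, 193, 192, 192, 192, 193, 192, 192, 192] [122, 123, 123, 123, 123, 123, 123, 122, 122, 122, 122, 122, 122, 122, 121, 122, 122, 122, 117, 105, 96, 92, 88, 93, 102, 104, 103, 106, 108, 119, 133, 137, 136, 137, 138, 138, 137, 135, 133, 132, 134, 136, 137, 135, 134, 133, 132, 133, 133, 133, 133, 133, 134, 134, 132, 132, 134, 135, 135, 135, 135, 135, 134, 133, 132, 125, 96, 45, 32, 31, 34, 37, 40, 40, 41]
```

Emit:
drive_tool:
  rows:
    - [0.02, 0.07, 0, 0, 3]
    - [0, 0, 0.8, 0, 3]
    - [0, 0, 0.8, 0, 3]
    - [0, 0, 0.5, 0, 3]
    - [0, 0, 0.2, 0, 3]
    - [0, 0, 0, 0, 3]

```text
time: 10.1
tcp_pos: [0.5389, 0.0086, 0.0526]
ee_rot: [-180.0, 0.0, -12.0]
force: [0.1, 0.0, -1.9]
opening: 0.0087
grasp_force: 60.3
```

Run:
```python
from h import *
im,c=snap('wrist'); s=bot.sense(); print(s['time'],s['tcp_pos'],s['ee_rot'],s['force'],s['opening'])
cv2.imwrite('pics/w5c.png',cv2.resize(im[140:340,140:490],None,fx=2.2,fy=2.2,interpolation=cv2.INTER_CUBIC))
```

```text
10.15 [0.53927026 0.00856929 0.05305097] [-1.79998294e+02 -5.05140417e-02 -1.19615834e+01] [ 0.23611521  0.25458606 -1.59335914] 0.008517859208539121
```

View pics/w5c.png

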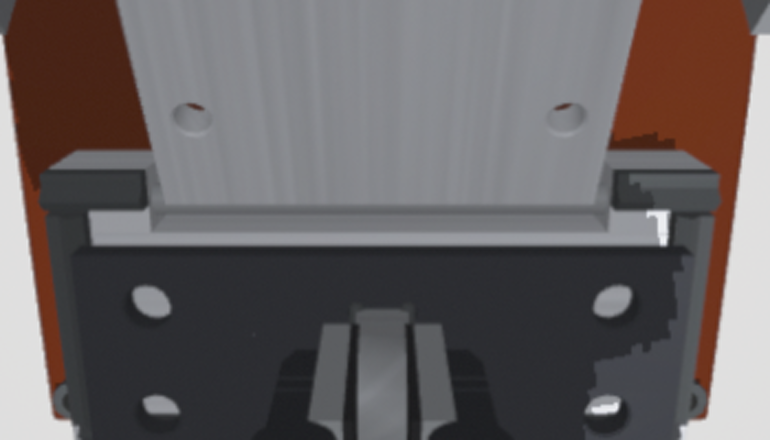

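Crop: leaf just above the nest, ends (77..692) between side walls (48..715), back edge row 248; stop front faces end at row ~210.

Run:
```python
from h import *
T=tool_T();c=Cam('wrist',T)
f=lambda a:np.array(a)/2.2+[140-.3,140-.3]
def tl(uv,z):
    P=c.plane(f(uv),z); return ((P-T[:3,3])@T[:3,:3]*1000)[:,:2].round(1).tolist()
print('edge',tl([[77,248],[692,248]],.0477),'stop front bottom/floor',tl([[105,211],[650,211]],.028),'as z=.0345 top',tl([[92,171],[665,171]],.0345),tl([[92,210],[665,210]],.0325))
print('hinge bar',tl([[160,206],[600,206],[160,232],[600,232]],.028),'walls',tl([[48,213],[715,213]],.034))
```

```text
edge [[23.4, -59.1], [23.5, 58.8]] stop front bottom/floor [[24.8, -59.9], [24.9, 56.7]] as z=.0345 top [[35.3, -59.4], [35.3, 56.8]] [[26.4, -61.0], [26.5, 58.3]]
hinge bar [[25.9, -47.9], [26.0, 45.8], [20.1, -48.4], [20.1, 46.3]] walls [[26.2, -69.8], [26.3, 68.3]]
```

Emit:
drive_tool:
  rows:
    - [-0.02, -0.02, 0.15, 0, 3]
    - [0, 0, 0.15, 0, 3]
    - [0, 0, 0.15, 0, 3]
    - [0, 0, 0.05, 0, 3]
    - [0, 0, 0, 0, 3]

```text
time: 10.78
tcp_pos: [0.5392, 0.0091, 0.0402]
ee_rot: [-180.0, -0.1, -12.0]
force: [3.5, -1.9, -2.3]
opening: 0.0084
grasp_force: 60.4
```

Emit:
drive_tool:
  rows:
    - [0, 0, 0.06, 0, 3]
    - [0, 0, 0, 0, 3]

```text
time: 11.02
tcp_pos: [0.5393, 0.0091, 0.0394]
ee_rot: [180.0, -0.1, -12.0]
force: [1.8, -0.2, 4.0]
opening: 0.0082
grasp_force: 61.1
```

Seated (TCP height 39.4 mm = floor + 11.4). Release and rise.

Emit:
drive_tool:
  rows:
    - [0, 0, 0, 0, 30]
    - [0, 0, 0, 0, 40]
    - [0, 0, 0, 0, 40]
    - [0, 0, -0.5, 0, 40]
    - [0, 0, -1, 0, 85]
    - [0, 0, -1, 0, 85]
    - [0, 0, -1, 0, 85]
    - [0, 0, 0, 0, 85]

```text
time: 12.02
tcp_pos: [0.5403, 0.009, 0.1289]
ee_rot: [-180.0, -0.3, -12.0]
force: [-1.1, -0.3, -0.9]
opening: 0.0848
grasp_force: 0.0
```

Run:
```python
from h import *
im,c=snap('wrist','w6.png'); T=tool_T();np.save('w6T.npy',T); s=bot.sense(); print(s['time'],s['tcp_pos'],s['ee_rot'],s['force'])
cv2.imwrite('pics/w6c.png',cv2.resize(im[20:320,140:500],None,fx=2,fy=2,interpolation=cv2.INTER_CUBIC))
```

```text
12.075 [0.53908126 0.00914876 0.12714679] [-1.79998062e+02 -1.40270299e-01 -1.19708183e+01] [-0.58259194 -0.51364274 -0.8651687 ]
```

View pics/w6c.png

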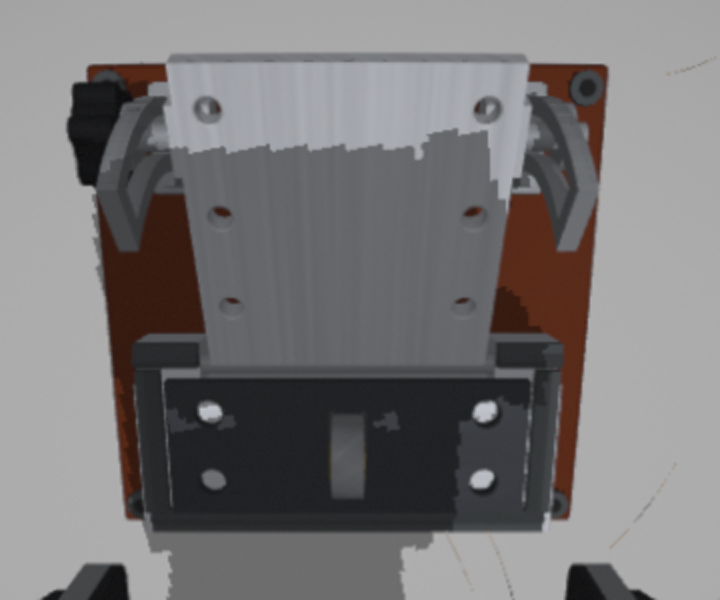

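Leaf lies flat inside the nest: back edge (166,379)-(530,379), plate top edge (168,62)-(527,62), plate bottom (210,367)-(488,367).

Run:
```python
from h import *
T=np.load('w6T.npy');c=Cam('wrist',T)
f=lambda a:np.array(a)/2+[140-.25,20-.25]
def tl(uv,z):
    P=c.plane(f(uv),z); return ((P-T[:3,3])@T[:3,:3]*1000)[:,:2].round(1).tolist()
print('edge',tl([[166,379],[530,379],[166,512],[528,512]],.034),'bot',tl([[210,367],[488,367]],.029))
for z in(.06,.065,.07):print(z,tl([[168,62],[527,62]],z))
```

```text
edge [[21.7, -59.2], [21.8, 58.4], [-24.7, -62.4], [-24.7, 61.1]] bot [[24.6, -45.6], [24.6, 45.6]]
0.06 [[111.5, -46.8], [111.5, 45.7]]
0.065 [[110.7, -45.7], [110.7, 44.6]]
0.07 [[109.8, -44.6], [109.9, 43.5]]
```

Emit:
drive_tool:
  rows:
    - [-0.07, 0.93, 0, 0, 85]
    - [-0.07, 0.93, 0, 0, 85]
    - [-0.07, 0.93, 0, 0, 85]
    - [-0.07, 0.93, 0, 0, 85]
    - [-0.07, 0.93, 0, 0, 85]
    - [-0.07, 0.93, 0, 0, 85]
    - [-0.07, 0.93, 0, 0, 85]
    - [-0.07, 0.93, 0, 0, 85]
    - [-0.07, 0.93, 0, 0, 85]
    - [-0.07, 0.93, 0, 0, 85]
    - [-0.07, 0.93, 0, 0, 85]
    - [-0.07, 0.93, 0, 0, 85]
    - [-0.07, 0.93, 0, 0, 85]
    - [0, 0, 0, 0.57, 85]
    - [0, 0, 0, 0.58, 85]
    - [0, 0, 0, 0, 85]
    - [0, 0, 0, 0, 85]

```text
time: 14.2
tcp_pos: [0.4531, -0.2813, 0.1253]
ee_rot: [-180.0, 0.1, -21.1]
force: [0.6, 0.3, -0.4]
opening: 0.0853
grasp_force: 0.0
```

```bash
python3 near.py w7.png
python3 - <<'E'
from h import *
im=cv2.imread('pics/w7.png'); g=cv2.cvtColor(im,cv2.COLOR_BGR2GRAY)
cv2.imwrite('pics/w7c.png',cv2.resize(im[130:340,170:460],None,fx=2,fy=2,interpolation=cv2.INTER_CUBIC))
E
```

```text
14.25 [ 0.45325766 -0.28137413  0.12548314] [-1.79976084e+02  5.28259217e-02 -2.11088967e+01]
tcp axis px [314.50180435 229.73834002]
[  262   173   115   108 11399]
0.4528486328125 -0.284370849609375 80.86356353759766 80.93264770507812 68.92687225341797
tool dxy mm [ 6.97662719e-01  2.94293517e+00 -1.87163659e-03]
```

View pics/w7c.png

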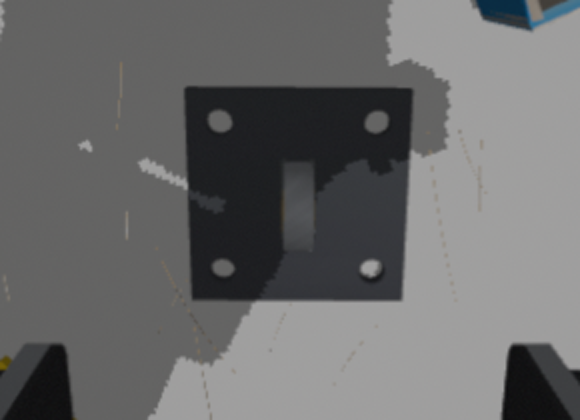

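Square leaf square-on to the tool, lug at (298,205) in the crop. Shift y +2.9 mm, descend, grip.

Emit:
drive_tool:
  rows:
    - [0, 0.12, 0.9, 0, 85]
    - [0, 0, 0.9, 0, 85]
    - [0, 0, 0.9, 0, 85]
    - [0, 0, 0.9, 0, 85]
    - [0, 0, 0.86, 0, 50]
    - [0, 0, 0, 0, 3]
    - [0, 0, 0, 0, 3]
    - [0, 0, 0, 0, 3]
    - [0, 0, 0, 0, 3]
    - [0, 0, 0, 0, 3]

```text
time: 15.5
tcp_pos: [0.4532, -0.2853, 0.0159]
ee_rot: [179.9, -0.1, -21.2]
force: [-0.4, 0.5, 6.1]
opening: 0.0087
grasp_force: 61.7
```

Emit:
drive_tool:
  rows:
    - [0, 0, -0.5, 0, 3]
    - [0, 0, -1, 0, 3]
    - [0, 0, -1, 0, 3]
    - [0, 0, -1, 0, 3]
    - [0, 0, -1, 0, 3]
    - [0, -0.9, -1, 0, 3]
    - [0.09, -0.9, -0.4, 0, 3]
    - [0.09, -0.9, 0, 0, 3]
    - [0.09, -0.9, 0, 0, 3]
    - [0.09, -0.9, 0, 0, 3]
    - [0.09, -0.9, 0, 0, 3]
    - [0.09, -0.9, 0, 0, 3]
    - [0.09, -0.9, 0, 0, 3]
    - [0.09, -0.9, 0, 0, 3]
    - [0.09, -0.9, 0, 0, 3]
    - [0.09, -0.9, 0, 0, 3]
    - [0.1, -0.9, 0, 0, 3]
    - [0.1, -0.9, 0, 0, 3]
    - [0.1, -0.9, 0, 0, 3]
    - [0.1, -0.9, 0, 0, 3]

```text
time: 18.0
tcp_pos: [0.6042, 0.0195, 0.1616]
ee_rot: [180.0, 0.1, -21.2]
force: [0.7, -0.1, -3.8]
opening: 0.0083
grasp_force: 60.3
```

Emit:
drive_tool:
  rows:
    - [0, 0, 0, -0.58, 3]
    - [0, 0, 0, -0.57, 3]
    - [0, 0, 0.5, 0, 3]
    - [0, 0, 0.4, 0, 3]
    - [0, 0, 0, 0, 3]
    - [0, 0, 0, 0, 3]

```text
time: 18.75
tcp_pos: [0.6046, 0.0184, 0.1394]
ee_rot: [-180.0, 0.0, -12.0]
force: [0.6, 0.9, -4.1]
opening: 0.0084
grasp_force: 60.3
```

Run:
```python
from h import *
im,c=snap('wrist','w8.png'); T=tool_T();np.save('w8T.npy',T); s=bot.sense(); print(s['time'],s['tcp_pos'],s['ee_rot'],s['force'],s['opening'])
zt=s['tcp_pos'][2]-.0159+.006
q=lambda x,y,z:c.proj((T@np.array([x,y,0,1]))[:3]*[1,1,0]+[0,0,z])[0].round(1)
print('expected leaf back corners px',q(.04,-.04,zt),q(.04,.04,zt))
g=cv2.cvtColor(im,cv2.COLOR_BGR2GRAY)
v0=int(q(.04,0,zt)[1])
for u in(230,260,370,400): print(u,v0-20,g[v0-20:v0+20,u].tolist())
for v in(v0+12,v0+40,v0+60):
  a=int(q(.04,-.04,zt)[0]);b=int(q(.04,.04,zt)[0]); print(v,a-15,g[v,a-15:a+25].tolist(),b-25,g[v,b-25:b+15].tolist())
```

```text
18.8 [0.60483862 0.01841396 0.13980549] [-1.79995721e+02 -2.97388496e-02 -1.19919186e+01] [-0.17263573 -0.20888239 -2.94382179] 0.008230176332242382
expected leaf back corners px [219.  211.3] [410.5 211.3]
230 191 [21, 23, 24, 22, 24, 22, 22, 22, 20, 20, 22, 27, 34, 42, 57, 74, 76, 76, 71, 53, 34, 32, 33, 38, 39, 39, 39, 39, 38, 39, 38, 38, 38, 38, 39, 38, 38, 38, 38, 37]
260 191 [79, 78, 75, 71, 71, 69, 68, 69, 70, 71, 71, 72, 74, 75, 75, 78, 81, 82, 81, 66, 37, 30, 34, 39, 38, 39, 39, 38, 39, 39, 39, 38, 38, 38, 38, 38, 39, 39, 39, 39]
370 191 [120, 121, 120, 121, 122, 121, 121, 121, 121, 121, 121, 121, 121, 121, 121, 122, 121, 121, 115, 89, 43, 31, 35, 40, 39, 40, 39, 39, 39, 38, 38, 37, 39, 38, 38, 39, 38, 38, 39, 39]
400 191 [121, 121, 121, 121, 122, 122, 122, 122, 124, 139, 166, 169, 169, 168, 168, 168, 167, 167, 159, 122, 53, 31, 34, 38, 38, 40, 39, 40, 38, 39, 37, 38, 38, 38, 38, 37, 39, 38, 38, 39]
223 204 [197, 197, 197, 197, 198, 198, 196, 180, 141, 126, 125, 124, 124, 124, 119, 58, 37, 37, 37, 39, 39, 38, 39, 38, 39, 38, 38, 38, 38, 38, 38, 38, 38, 37, 38, 38, 37, 39, 38
[... 200 characters left out ...]
7, 197, 198, 198, 198, 197, 197, 198, 198, 198, 194, 159, 129, 125, 124, 119, 69, 42, 37, 38, 37, 39, 38, 38, 39, 38, 38, 37, 38, 39, 38, 38, 39, 38, 38, 38, 39, 39, 38] 385 [37, 38, 37, 38, 38, 38, 38, 38, 38, 38, 38, 38, 38, 38, 38, 38, 39, 39, 38, 41, 77, 150, 185, 191, 193, 193, 195, 192, 146, 84, 62, 61, 61, 61, 60, 60, 61, 60, 60, 61]
271 204 [197, 197, 198, 197, 198, 197, 198, 197, 198, 198, 197, 198, 194, 167, 137, 131, 125, 122, 100, 50, 39, 38, 38, 39, 38, 38, 39, 39, 38, 38, 39, 38, 38, 39, 38, 39, 37, 37, 39, 37] 385 [38, 38, 38, 38, 37, 38, 38, 38, 38, 38, 38, 38, 37, 38, 38, 38, 38, 38, 57, 125, 174, 190, 185, 141, 95, 84, 68, 51, 47, 47, 47, 48, 47, 48, 48, 48, 47, 48, 48, 48]
```

Emit:
drive_tool:
  rows:
    - [-0.23, 0.92, 0, 0, 3]
    - [0, 0, 0.9, 0, 3]
    - [0, 0, 0, 0, 3]
    - [0, 0, 0, 0, 3]

```text
time: 19.3
tcp_pos: [0.5948, -0.0028, 0.1179]
ee_rot: [-180.0, -0.1, -12.0]
force: [0.6, -0.3, -3.8]
opening: 0.0084
grasp_force: 60.3
```

Run:
```python
from h import *
im,c=snap('wrist','w9.png'); T=tool_T();np.save('w9T.npy',T); s=bot.sense(); print(s['time'],s['tcp_pos'],s['ee_rot'],s['force'],s['opening'])
d=T[:2,3]-[.5391,.0091]; a=np.radians(-12); print('w6 frame',d@[np.cos(a),np.sin(a)],d@[np.sin(a),-np.cos(a)])
g=cv2.cvtColor(im,cv2.COLOR_BGR2GRAY)
zt=s['tcp_pos'][2]-.0159+.006
print(c.proj((T@np.array([.04,0,0,1]))[:3]*[1,1,0]+[0,0,zt]))
for u in(270,360): print(u,g[195:225,u].tolist())
for v in(120,150,180,223): print(v,150,g[v,190:235].tolist(),395,g[v,395:440].tolist())
```

```text
19.35 [ 0.59499024 -0.00280121  0.11819958] [-1.79998024e+02 -1.08307631e-01 -1.19592919e+01] [-0.40903063  0.61255995 -3.9621105 ] 0.008187138056855984
w6 frame 0.05714330670321409 2.0903268592458522e-05
[[314.73714121 211.18490816]]
270 [123, 122, 123, 123, 123, 122, 123, 122, 123, 122, 122, 122, 122, 121, 116, 90, 44, 31, 34, 40, 40, 39, 40, 40, 40, 39, 39, 40, 39, 39]
360 [123, 123, 123, 123, 122, 123, 123, 123, 123, 122, 122, 123, 122, 122, 115, 90, 44, 32, 34, 40, 39, 40, 40, 39, 40, 40, 39, 39, 39, 39]
120 150 [125, 125, 125, 125, 126, 125, 126, 125, 125, 125, 125, 125, 126, 125, 126, 126, 126, 125, 126, 125, 126, 126, 125, 125, 125, 125, 125, 125, 125, 126, 126, 125, 125, 126, 125, 125, 125, 126, 126, 125, 126, 126, 126, 126, 125] 395 [200, 200, 200, 199, 199, 200, 199, 200, 200, 200, 200, 200, 200, 200, 200, 199, 200, 200, 200, 200, 200, 199, 200, 199, 199, 199, 199, 199, 200, 200, 199, 199, 199, 199, 199, 199, 199, 199, 198, 199, 199, 199, 199, 199, 200]
150 150 [48, 38, 29, 29, 27, 28, 31, 33, 41, 50, 53, 52, 49, 42, 39, 38, 39, 40, 38, 38, 38, 38, 39, 37, 39, 46, 54, 56, 
[... 351 characters left out ...]
5, 85, 76, 67, 67, 65, 69, 83, 96, 98, 101, 116, 120, 120, 121, 122, 122, 119, 118, 117, 118, 118, 120] 395 [122, 124, 124, 125, 125, 122, 121, 119, 113, 104, 99, 97, 81, 69, 68, 67, 69, 82, 96, 101, 102, 103, 101, 99, 99, 100, 111, 123, 127, 124, 102, 75, 66, 65, 66, 66, 66, 65, 66, 65, 65, 66, 67, 103, 187]
223 150 [199, 178, 123, 93, 95, 96, 97, 97, 95, 94, 94, 93, 92, 74, 67, 68, 82, 92, 94, 92, 91, 91, 90, 85, 70, 66, 63, 48, 40, 40, 39, 39, 38, 38, 39, 39, 40, 39, 38, 39, 39, 38, 39, 38, 39] 395 [38, 39, 39, 38, 38, 39, 40, 39, 39, 39, 40, 39, 41, 55, 65, 67, 68, 75, 86, 91, 93, 94, 93, 91, 89, 77, 69, 68, 78, 91, 95, 99, 117, 127, 127, 126, 125, 125, 122, 113, 188, 200, 201, 201, 201]
```

Leaf is centred over the plate within ~0.2 mm. Descend to contact.

Emit:
drive_tool:
  rows:
    - [0, 0, 0.8, 0, 3]
    - [0, 0, 0.7, 0, 3]
    - [0, 0, 0.12, 0, 3]
    - [0, 0, 0.12, 0, 3]
    - [0, 0, 0, 0, 3]

```text
time: 19.98
tcp_pos: [0.5923, -0.0023, 0.0744]
ee_rot: [180.0, 0.4, -11.9]
force: [-15.2, 2.1, 16.4]
opening: 0.0085
grasp_force: 64.1
```

Emit:
drive_tool:
  rows:
    - [0, 0, 0.12, 0, 3]
    - [0, 0, 0.12, 0, 3]
    - [0, 0, 0, 0, 3]

```text
time: 20.35
tcp_pos: [0.5914, -0.002, 0.0681]
ee_rot: [180.0, 0.5, -11.9]
force: [-17.9, 2.2, 16.5]
opening: 0.0082
grasp_force: 66.1
```

Emit:
drive_tool:
  rows:
    - [-0.06, 0, 0.1, 0, 3]
    - [0, 0, 0.1, 0, 3]
    - [0, 0, 0, 0, 3]

```text
time: 20.72
tcp_pos: [0.5904, -0.0019, 0.0629]
ee_rot: [180.0, 0.4, -11.9]
force: [-14.9, 2.4, 15.0]
opening: 0.0086
grasp_force: 66.7
```

Emit:
drive_tool:
  rows:
    - [0, 0, 0.06, 0, 3]
    - [0, 0, 0, 0, 3]

```text
time: 20.98
tcp_pos: [0.5903, -0.0018, 0.0612]
ee_rot: [180.0, 0.4, -11.9]
force: [-15.3, 1.2, 14.1]
opening: 0.0085
grasp_force: 66.9
```

Emit:
drive_tool:
  rows:
    - [0, 0, 0.06, 0, 3]
    - [0, 0, 0, 0, 3]

```text
time: 21.22
tcp_pos: [0.5902, -0.0019, 0.0606]
ee_rot: [180.0, 0.5, -11.9]
force: [-19.0, 1.9, 20.4]
opening: 0.0083
grasp_force: 67.9
```

Emit:
drive_tool:
  rows:
    - [-0.06, 0, 0, 0, 3]
    - [-0.06, 0, 0, 0, 3]
    - [-0.04, 0, 0.02, 0, 3]
    - [0, 0, 0, 0, 3]

```text
time: 21.72
tcp_pos: [0.5902, -0.0019, 0.0607]
ee_rot: [180.0, -0.1, -12.0]
force: [-2.9, -0.1, 9.7]
opening: 0.0087
grasp_force: 66.4
```

```bash
cat > st.py <<'E'
from h import *
import sys
im,c=snap('wrist',sys.argv[1]); S=[bot.sense()]; s=S[0]; print(s['time'],s['tcp_pos'],s['force'],s['opening'])
a=np.radians(-12); d=s['tcp_pos'][:2]-[.5391,.0091]; print('along',(d@[np.cos(a),np.sin(a)]*1000-21.8),'lat',d@[np.sin(a),-np.cos(a)]*1000,'Fx',s['force'][:2]@[np.cos(a),np.sin(a)],'Fn',s['force'][:2]@[np.cos(a),np.sin(a)]*-.399+s['force'][2]*.917,'Fdown',-(s['force'][:2]@[np.cos(a),np.sin(a)]*.917+s['force'][2]*.399))
g=cv2.cvtColor(im,cv2.COLOR_BGR2GRAY)
for u in(250,270,360,380): print(u,(40+np.abs(np.diff(g[40:260,u].astype(int)))).shape, [ (40+i,int(x)) for i,x in enumerate(np.diff(g[40:260,u].astype(int))) if abs(x)>18])
E
python3 st.py w10.png
```

```text
21.775 [ 0.59017753 -0.00184015  0.06069198] [-3.97679249 -0.02448773  9.16418695] 0.008360023104742011
along 30.435948512871715 lat 0.08146577877469602 Fx -3.8847987425888673 Fn 9.95359413259788 Fdown -0.09415014659853149
250 (219,) [(94, -50), (133, -33), (134, -45), (135, -21), (159, 52), (160, 22), (210, -29), (211, -52), (236, 20), (237, 35), (238, 29), (242, -31), (243, -48)]
270 (219,) [(94, -58), (133, -37), (134, -44), (158, 20), (159, 51), (160, 22), (210, -29), (211, -50)]
360 (219,) [(83, -55), (133, -49), (134, -41), (159, 53), (160, 22), (210, -29), (211, -51)]
380 (219,) [(82, -36), (83, -32), (133, -42), (134, -44), (159, 56), (160, 24), (210, -29), (211, -53), (235, 41), (236, 39), (243, -39), (244, -43)]
```

Run:
```python
from h import *
im=cv2.imread('pics/w10.png'); g=cv2.cvtColor(im,cv2.COLOR_BGR2GRAY).astype(int)
for v in(100,146,180,205,214,218,225,240,260,280): print(v,[(i,int(x)) for i,x in enumerate(np.diff(g[v,150:480]),150) if abs(x)>14])
```

```text
100 [(166, -56), (390, 61)]
146 [(409, 20), (457, 21), (458, 15), (477, 58), (478, 70)]
180 [(169, 31), (170, 26), (186, 16), (187, 30), (188, 16), (437, -39), (438, -20), (443, 20), (455, -18), (473, 45), (474, 101)]
205 [(154, 20), (155, 50), (176, 16), (433, -15), (448, -15), (449, -15), (456, 22), (469, 34), (470, 19), (473, 21)]
214 [(150, 16), (151, 50), (165, -15), (193, 15), (194, 34), (207, -24), (208, -47), (209, -23), (417, 38), (418, 40), (430, -31), (431, -22), (459, 25), (460, 27), (473, 56), (474, 16)]
218 [(150, 25), (194, 20), (195, 22), (206, -43), (207, -35), (418, 25), (419, 51), (420, 20), (429, 26), (430, -18), (431, -51), (432, -21), (438, 15), (461, 25), (474, 38), (475, 42)]
225 [(161, -19), (168, -27), (171, 31), (172, 24), (196, 19), (197, 58), (198, 16), (206, -30), (207, -43), (208, -17), (418, 34), (419, 45), (420, 15), (427, -30), (428, -27), (453, -15), (454, -18), (463, 23), (464, 24), (477, 62)]
240 [(157, -16), (165, 19), (203, 42), (204, 38), (209, -17), (210, -52), (211, -22), (234, 23), (235, 42), (236, 24), (251, -31), (252, -46), (373, 22), (374, 41), (375, 28), (390, -29), (391, -41), (392, -22), (415, 52), (416, 30), (420, -15), (421, -34), (422, -23), (447, 18), (459, -21), (460, -25), (467, 20), (468, 29)]
260 [(158, 57), (159, -30), (172, -17), (208, 28), (209, 55), (214, -51), (215, -33), (410, 20), (411, 53), (412, 24), (415, -29), (416, -32), (453, 16), (467, -24), (473, 31), (474, 20)]
280 [(173, -15), (214, 41), (215, 40), (218, -37), (219, -44), (300, 18), (301, 16), (325, -19), (326, -17), (406, 40), (407, 37), (410, -34), (411, -26), (475, 34)]
```

Widths (212 px vs 190 level) confirm the leaf has swivelled onto the slope, margins equal on both sides. Now slide it down to the butt.

Emit:
drive_tool:
  rows:
    - [-0.04, 0, 0.015, 0, 3]
    - [-0.04, 0, 0.015, 0, 3]
    - [0, 0, 0, 0, 3]

```text
time: 22.15
tcp_pos: [0.5901, -0.0019, 0.0607]
ee_rot: [-180.0, -0.4, -12.0]
force: [2.2, 0.7, 6.2]
opening: 0.0084
grasp_force: 66.1
```

Emit:
drive_tool:
  rows:
    - [-0.04, 0, 0.015, 0, 3]
    - [0, 0, 0, 0, 3]

```text
time: 22.4
tcp_pos: [0.5897, -0.0018, 0.0606]
ee_rot: [-180.0, -0.5, -12.0]
force: [3.2, -0.9, 5.6]
opening: 0.0084
grasp_force: 66.1
```

Emit:
drive_tool:
  rows:
    - [-0.04, 0, 0.015, 0, 3]
    - [-0.04, 0, 0.015, 0, 3]
    - [0, 0, 0, 0, 3]

```text
time: 22.78
tcp_pos: [0.5887, -0.0017, 0.0605]
ee_rot: [-180.0, -0.6, -12.0]
force: [5.3, -1.1, 6.8]
opening: 0.0083
grasp_force: 66.2
```

```bash
python3 st.py w11.png
python3 - <<'E'
from h import *
im=cv2.imread('pics/w11.png'); g=cv2.cvtColor(im,cv2.COLOR_BGR2GRAY).astype(int)
for v in(240,280): print(v,[(i,int(x)) for i,x in enumerate(np.diff(g[v,190:440]),190) if abs(x)>14])
E
```

```text
22.825 [ 0.58873049 -0.00164816  0.06053415] [ 5.75786234 -0.62702999  7.02264307] 0.00802943519051866
along 28.980614259511295 lat 0.1945290035167923 Fx 5.762406093266672 Fn 4.140563666660435 Fdown -8.086160973623315
250 (219,) [(97, -51), (131, -31), (132, -44), (133, -23), (155, 51), (156, 21), (210, -55), (211, -28), (237, 37), (238, 28), (242, -23), (243, -55)]
270 (219,) [(98, -42), (131, -35), (132, -44), (133, -19), (154, 24), (155, 64), (210, -53), (211, -28)]
360 (219,) [(89, -59), (131, -34), (132, -45), (133, -19), (154, 23), (155, 66), (210, -53), (211, -30)]
380 (219,) [(89, -58), (131, -31), (132, -44), (133, -22), (154, 23), (155, 66), (210, -55), (211, -29), (234, 25), (235, 43), (236, 27), (243, -38), (244, -44)]
240 [(203, 35), (204, 46), (210, -55), (211, -28), (234, 22), (235, 43), (236, 23), (251, -31), (252, -46), (373, 30), (374, 37), (375, 20), (389, -16), (390, -34), (391, -37), (414, 20), (415, 55), (416, 23), (420, -34), (421, -23)]
280 [(214, 36), (215, 44), (218, -37), (219, -43), (300, 18), (325, -21), (406, 46), (407, 34), (409, -28), (410, -33)]
```

```bash
cat > sl.py <<'E'
from h import *
import sys
im=cv2.imread('pics/'+sys.argv[1]); T=tool_T(); c=Cam('wrist',T); g=cv2.cvtColor(im,cv2.COLOR_BGR2GRAY)
print(g[75:165:3,300].tolist()); print(g[206:232,270].tolist(),g[206:232,360].tolist())
a=np.radians(-12); ex=np.array([np.cos(a),np.sin(a),0]); H=np.r_[[.5391,.0091]+.0218*ex[:2],.028]
for th in(22,23.5,25):
    t=np.radians(th); xs=ex*np.cos(t)+[0,0,np.sin(t)]; n=-ex*np.sin(t)+[0,0,np.cos(t)]
    for uv in([270,210.7],[360,210.7]):
        o,d=c.ray([uv]); P=o+d[0]*((H-o)@n)/(d[0]@n); print(th,uv,'xs',(P-H)@xs*1000)
    print('plate top px',c.proj(H+.097*xs),'leaf end z6 px',c.proj(H+.0824*xs+.006*n),'z0',c.proj(H+.0824*xs))
E
python3 sl.py w11.png
```

```text
[224, 224, 224, 224, 224, 224, 224, 224, 160, 146, 147, 147, 147, 147, 147, 146, 147, 147, 147, 105, 45, 46, 46, 45, 45, 45, 46, 132, 138, 140]
[140, 140, 140, 139, 125, 72, 44, 41, 42, 40, 40, 41, 41, 41, 43, 44, 44, 44, 44, 43, 44, 44, 44, 44, 44, 44] [142, 142, 142, 141, 126, 73, 43, 41, 42, 42, 42, 41, 42, 41, 44, 44, 44, 45, 44, 43, 43, 43, 44, 44, 44, 43]
22 [270, 210.7] xs 76.22940687900731
22 [360, 210.7] xs 76.26172099257232
plate top px [[314.54452539 164.26911397]] leaf end z6 px [[314.48133356 206.30921796]] z0 [[314.45324567 197.74971285]]
23.5 [270, 210.7] xs 77.65907928755935
23.5 [360, 210.7] xs 77.69146176431022
plate top px [[314.55818435 167.64057419]] leaf end z6 px [[314.49068722 209.93179865]] z0 [[314.46297016 200.82380857]]
25 [270, 210.7] xs 79.1987196086117
25 [360, 210.7] xs 79.23117439356082
plate top px [[314.57176544 171.27506491]] leaf end z6 px [[314.49984857 213.75251863]] z0 [[314.4725605  204.09089047]]
```

```bash
cat > tilt.py <<'E'
from h import *
import sys
def analyse(f,T,rows,guessL,guessR,wid,sgn):
    # sgn=+1: leaf (inside dark) ; track strongest edge near guess lines, width->depth
    im=cv2.imread('pics/'+f); g=cv2.GaussianBlur(cv2.cvtColor(im,cv2.COLOR_BGR2GRAY),(1,5),0).astype(float); c=Cam('wrist',T)
    a=np.radians(-12); ex=np.array([np.cos(a),np.sin(a),0]); ey=np.array([-ex[1],ex[0],0]); H=np.r_[[.5391,.0091]+.0218*ex[:2],.028]
    out=[]
    for v in rows:
        e=[]
        for G,s in((guessL,-sgn),(guessR,sgn)):
            u0=int(round(np.interp(v,G[0],G[1]))); d=s*np.diff(g[v,u0-4:u0+6]); d=np.clip(d,0,None); e.append(u0-4+.5+(d*np.arange(9)).sum()/(d.sum()+1e-9))
        o,d=c.ray([[e[0],v],[e[1],v]]); # points at same along/z: P=o+t d ; scale t so lateral separation=wid
        L=abs((d[0]-d[1])@ey); t=wid/L; P=o+t*(d[0]+d[1])/2-H; out.append([v,P@ex*1000,P[2]*1000,P@ey*1000])
    out=np.array(out); p=np.polyfit(out[:,1],out[:,2],1); print(f,'angle',np.degrees(np.arctan(p[0])),'height at hinge',p[1],'\n',out[[0,len(out)//2,-1]].round(1).tolist())
if __name__=='__main__':
    T=tool_T()
    analyse('w11.png',T,range(222,300,3),([240,280],[210.5,218.5]),([240,280],[415.5,406.5]),.08,1)
    analyse('w11.png',T,range(170,204,2),([225,280],[197.5,214.5]),([225,280],[428,410]),.09,-1)
    im=cv2.imread('pics/w11.png'); g=cv2.cvtColor(im,cv2.COLOR_BGR2GRAY).astype(int)
    for v in(160,170,185,200): print(v,[(i,int(x)) for i,x in enumerate(np.diff(g[v,140:480]),140) if abs(x)>10])
    T6=np.load('w6T.npy')
    analyse('w6.png',T6,range(70,200,4),([51,203],[224,245]),([51,203],[403.5,384]),.09,-1)
E
python3 tilt.py
```

```text
w11.png angle 21.089203464468586 height at hinge 13.155275337709313 
 [[222.0, 68.8, 39.5, 0.5], [261.0, 50.7, 32.7, 0.5], [297.0, 31.0, 25.4, 0.7]]
w11.png angle -32.55487043809171 height at hinge 80.59486443900582 
 [[170.0, 86.9, 27.3, 1.5], [186.0, 80.5, 26.7, 0.8], [202.0, 75.3, 33.5, -0.4]]
160 [(148, -51), (149, -91), (150, -29), (184, 14), (185, 29), (186, 22), (435, 21), (436, 24), (438, -22), (439, -73), (440, -21), (475, 55), (476, 88)]
170 [(170, 14), (175, 17), (176, 17), (185, 22), (186, 15), (438, -23), (439, -17), (449, -18), (474, 54), (475, 94)]
185 [(158, 14), (159, 40), (160, 27), (186, 26), (187, 27), (436, -11), (437, -16), (438, -29), (448, 23), (449, 11), (465, -21), (466, -32), (467, -13), (472, 42), (473, 99), (474, 11)]
200 [(154, 25), (155, 42), (168, -14), (176, 18), (177, 16), (433, -13), (447, -17), (448, -15), (455, 19), (456, 21), (468, 23), (469, 26), (473, 24)]
w6.png angle 26.121027431862604 height at hinge -0.7946596164237931 
 [[70.0, 79.7, 38.6, 0.4], [134.0, 47.7, 21.8, 0.7], [198.0, 8.1, 8.8, -0.0]]
```

The leaf's tilt (21° against ~25° plate) and its raised lower end show its lower edge is riding on top of the oblong leaf. Lift, go up the slope, and reseat.

Emit:
drive_tool:
  rows:
    - [0.05, 0, -0.2, 0, 3]
    - [0.1, 0, -0.2, 0, 3]
    - [0.2, 0, -0.1, 0, 3]
    - [0.1, 0, 0, 0, 3]
    - [0, 0, 0.12, 0, 3]
    - [0, 0, 0.12, 0, 3]
    - [0, 0, 0, 0, 3]

```text
time: 23.7
tcp_pos: [0.5946, -0.0029, 0.0635]
ee_rot: [180.0, 0.1, -12.0]
force: [-0.3, 0.2, -3.9]
opening: 0.0084
grasp_force: 64.9
```

Emit:
drive_tool:
  rows:
    - [0.08, 0, 0.08, 0, 3]
    - [0, 0, 0, 0, 3]

```text
time: 23.95
tcp_pos: [0.5947, -0.0028, 0.0623]
ee_rot: [180.0, 0.4, -11.9]
force: [-12.7, 0.9, 10.1]
opening: 0.0082
grasp_force: 66.9
```

Emit:
drive_tool:
  rows:
    - [0, 0, 0.08, 0, 3]
    - [0, 0, 0, 0, 3]

```text
time: 24.2
tcp_pos: [0.5947, -0.0029, 0.0606]
ee_rot: [180.0, 0.4, -11.9]
force: [-16.3, 0.7, 12.5]
opening: 0.0081
grasp_force: 67.4
```

Emit:
drive_tool:
  rows:
    - [0, 0, 0.07, 0, 3]
    - [0, 0, 0, 0, 3]

```text
time: 24.45
tcp_pos: [0.5947, -0.0029, 0.059]
ee_rot: [180.0, 0.4, -11.9]
force: [-15.3, 2.3, 13.5]
opening: 0.0085
grasp_force: 67.9
```

Emit:
drive_tool:
  rows:
    - [0, 0, 0.06, 0, 3]
    - [0, 0, 0, 0, 3]

```text
time: 24.7
tcp_pos: [0.5947, -0.0029, 0.0587]
ee_rot: [180.0, 0.4, -11.9]
force: [-20.4, 2.4, 22.0]
opening: 0.0086
grasp_force: 69.0
```

```bash
python3 st.py w12.png | head -2; sed -i '/__main__/,$d' tilt.py
cat >> tilt.py <<'E'
def auto(f):
    T=tool_T(); im=cv2.imread('pics/'+f); g=cv2.cvtColor(im,cv2.COLOR_BGR2GRAY).astype(int)
    def e(v):
        d=np.diff(cv2.blur(g[v:v+1].astype(np.float32),(1,1))[0]); L=[i for i in range(190,230) if d[i]<-25 and g[v,i+4]<60 ]; R=[i for i in range(395,435) if d[i]>25 and g[v,i-4]<60]
        return L[-1] if L else None,R[0] if R else None
    q={v:e(v) for v in(226,240,280,292)}; print(q)
    (a,b),(p,r)=q[240],q[280]
    analyse(f,T,range(224,298,3),([240,280],[a,p]),([240,280],[b,r]),.08,1)
if __name__=='__main__': auto(sys.argv[1])
E
python3 tilt.py w12.png; python3 sl.py w12.png
```

```text
24.75 [ 0.59470103 -0.00287992  0.05870396] [-20.34633145   1.76247808  20.47905207] 0.008684716626873944
along 35.07677624253793 lat 0.15802672232979237 Fx -20.268155089611433 Fn 26.86628462828547 Fdown 10.414756441530642
{226: (203, 422), 240: (207, 418), 280: (218, 407), 292: (221, 404)}
w12.png angle 25.417860183766226 height at hinge 6.320997749147996 
 [[224.0, 75.4, 41.1, 0.6], [260.0, 58.6, 34.3, 0.5], [296.0, 37.9, 24.5, 0.5]]
[226, 227, 227, 227, 219, 149, 149, 149, 149, 150, 150, 149, 150, 149, 150, 149, 150, 151, 150, 150, 150, 150, 148, 43, 46, 47, 45, 46, 45, 46]
[142, 143, 143, 143, 143, 143, 142, 136, 106, 55, 44, 43, 43, 43, 44, 43, 44, 44, 44, 43, 45, 44, 44, 44, 43, 43] [144, 144, 144, 143, 144, 143, 143, 136, 107, 56, 43, 44, 44, 43, 43, 43, 42, 44, 43, 44, 43, 42, 44, 44, 44, 44]
22 [270, 210.7] xs 84.15630205378045
22 [360, 210.7] xs 84.21997995211335
plate top px [[314.80525869 182.18240534]] leaf end z6 px [[314.68743752 223.81120591]] z0 [[314.64373638 214.41111995]]
23.5 [270, 210.7] xs 85.7986804499386
23.5 [360, 210.7] xs 85.86236707195093
plate top px [[314.82674025 185.95810391]] leaf end z6 px [[314.70174922 227.72902877]] z0 [[314.65883476 217.77957863]]
25 [270, 210.7] xs 87.5676485277218
25 [360, 210.7] xs 87.63133776037324
plate top px [[314.84800075 190.00104791]] leaf end z6 px [[314.71568123 231.84344833]] z0 [[314.6736503  221.34135686]]
```

Now flat on the slope (25.4°, 6.3 mm at hinge, as it should be). Slide down while pressing.

Emit:
drive_tool:
  rows:
    - [-0.06, 0, 0, 0, 3]
    - [-0.06, 0, 0, 0, 3]
    - [-0.04, 0, 0.015, 0, 3]
    - [0, 0, 0, 0, 3]

```text
time: 25.25
tcp_pos: [0.5947, -0.0029, 0.0587]
ee_rot: [180.0, -0.2, -12.0]
force: [-4.1, 0.2, 8.6]
opening: 0.0083
grasp_force: 67.4
```

Emit:
drive_tool:
  rows:
    - [-0.04, 0, 0.02, 0, 3]
    - [-0.04, 0, 0.02, 0, 3]
    - [0, 0, 0, 0, 3]

```text
time: 25.62
tcp_pos: [0.5942, -0.0028, 0.0585]
ee_rot: [-180.0, -0.4, -12.0]
force: [0.2, -1.0, 8.5]
opening: 0.0085
grasp_force: 67.4
```

Emit:
drive_tool:
  rows:
    - [-0.04, 0, 0.02, 0, 3]
    - [-0.04, 0, 0.02, 0, 3]
    - [0, 0, 0, 0, 3]

```text
time: 26.0
tcp_pos: [0.5924, -0.0024, 0.0575]
ee_rot: [-180.0, -0.4, -12.0]
force: [0.3, -1.1, 8.8]
opening: 0.0085
grasp_force: 67.4
```

Emit:
drive_tool:
  rows:
    - [-0.04, 0, 0.02, 0, 3]
    - [0, 0, 0, 0, 3]

```text
time: 26.25
tcp_pos: [0.5915, -0.0022, 0.0571]
ee_rot: [-180.0, -0.4, -12.0]
force: [0.5, -0.1, 8.8]
opening: 0.0085
grasp_force: 67.5
```

```bash
python3 st.py w13.png | head -2; python3 tilt.py w13.png; python3 sl.py w13.png | sed -n '2p;9p'
```

```text
26.3 [ 0.5914642  -0.00220929  0.05711516] [-0.47708836  0.01641687  9.0862213 ] 0.008306542060894335
along 31.771250031531604 lat 0.17502250810078795 Fx -0.4700760983197392 Fn 8.519625297368384 Fdown -3.194342517427914
{226: (204, 422), 240: (207, 418), 280: (218, 407), 292: (221, 404)}
w13.png angle 25.60057239821876 height at hinge 6.155544075914465 
 [[224.0, 71.9, 40.1, 0.5], [260.0, 55.1, 32.6, 0.5], [296.0, 34.7, 22.9, 0.5]]
[142, 142, 142, 142, 143, 142, 142, 127, 74, 46, 42, 43, 44, 42, 42, 43, 44, 43, 43, 43, 43, 43, 44, 44, 44, 44] [143, 143, 143, 143, 142, 143, 141, 127, 73, 46, 43, 43, 44, 43, 42, 43, 43, 44, 42, 44, 44, 43, 44, 44, 43, 43]
25 [270, 210.7] xs 83.64548787362918
```

Emit:
drive_tool:
  rows:
    - [-0.03, 0, 0.015, 0, 3]
    - [0, 0, 0, 0, 3]

```text
time: 26.55
tcp_pos: [0.5914, -0.0022, 0.0571]
ee_rot: [-180.0, -0.5, -12.0]
force: [3.4, -0.2, 8.8]
opening: 0.0085
grasp_force: 67.4
```

Emit:
drive_tool:
  rows:
    - [-0.03, 0, 0.015, 0, 3]
    - [0, 0, 0, 0, 3]

```text
time: 26.8
tcp_pos: [0.5913, -0.0022, 0.057]
ee_rot: [-180.0, -0.6, -12.0]
force: [2.8, 0.7, 8.2]
opening: 0.0083
grasp_force: 67.3
```

Emit:
drive_tool:
  rows:
    - [-0.03, 0, 0.015, 0, 3]
    - [0, 0, 0, 0, 3]

```text
time: 27.05
tcp_pos: [0.5913, -0.0021, 0.0571]
ee_rot: [-180.0, -0.7, -12.0]
force: [4.8, -0.5, 8.5]
opening: 0.0082
grasp_force: 67.4
```

Butted: Fx rises while the leaf no longer moves. Now bring the push to 15 N.

Emit:
drive_tool:
  rows:
    - [0, 0, 0.03, 0, 3]
    - [0, 0, 0.02, 0, 3]
    - [0, 0, 0, 0, 3]

```text
time: 27.42
tcp_pos: [0.5914, -0.0022, 0.057]
ee_rot: [-180.0, -0.7, -12.0]
force: [0.8, 0.1, 16.3]
opening: 0.0087
grasp_force: 68.5
```

```bash
python3 st.py w14.png | head -2; python3 tilt.py w14.png; python3 sl.py w14.png | sed -n '2p;9p'
```

```text
27.475 [ 0.59139983 -0.00218169  0.057041  ] [ 5.57409016e-03 -1.32366319e+00  1.63434720e+01] 0.00818208256966738
along 31.70254725924418 lat 0.16141684168366943 Fx 0.2806573349392435 Fn 14.87498156868278 Fdown -6.778408113417468
{226: (204, 421), 240: (208, 418), 280: (218, 407), 292: (221, 404)}
w14.png angle 25.535092923706618 height at hinge 6.212369932939173 
 [[224.0, 71.7, 39.7, 0.4], [260.0, 55.0, 32.5, 0.5], [296.0, 34.7, 22.9, 0.6]]
[142, 142, 142, 143, 143, 142, 141, 126, 73, 46, 43, 43, 43, 43, 43, 43, 43, 43, 43, 44, 43, 44, 42, 43, 43, 42] [143, 142, 143, 142, 142, 143, 142, 127, 73, 45, 43, 42, 44, 43, 42, 43, 43, 43, 42, 43, 43, 43, 44, 43, 44, 43]
25 [270, 210.7] xs 83.49406814613059
```

Emit:
drive_tool:
  rows:
    - [0, 0, 0, 0, 3]
    - [0, 0, 0, 0, 3]
    - [0, 0, 0, 0, 3]
    - [0, 0, 0, 0, 3]

```text
time: 27.98
tcp_pos: [0.5914, -0.0022, 0.057]
ee_rot: [-180.0, -0.7, -12.0]
force: [0.8, 0.2, 16.4]
opening: 0.0082
grasp_force: 68.5
```

Run:
```python
from h import *
s=bot.sense(); print(s['time'],s['tcp_pos'],s['force'])
im=cv2.imread('pics/w14.png'); g=cv2.cvtColor(im,cv2.COLOR_BGR2GRAY).astype(int)
for v in(225,240,260): print(v,[(i,int(x)) for i,x in enumerate(np.diff(g[v,185:440]),185) if abs(x)>25])
```

```text
27.975 [ 0.59138081 -0.00221742  0.05702359] [ 0.75118508  0.15393611 16.42408386]
225 [(193, 40), (203, -49), (204, -35), (422, 61)]
240 [(199, 39), (200, 41), (207, -55), (208, -29), (232, 40), (233, 41), (248, -26), (378, 26), (393, -44), (394, -28), (418, 50), (419, 27), (424, -34), (425, -30)]
260 [(205, 56), (212, -50), (213, -33), (412, 26), (413, 50), (419, -34)]
```

```bash
python3 -c "
from rig import bot
print(bot.hand_in())"
```

```text
the job is handed in; nothing more can be done
None
```

The job is handed in at about 28 s of the 51 s allowed: the oblong leaf is released flat in the nest, and the square leaf is still gripped, flush on the slope (about 25.5°), centred to about 0.3 mm, butted against the oblong leaf, and pressed on with a steady 15 N or so. On its first try the square leaf's lower edge caught on top of the oblong leaf; I lifted and reseated it, and I inferred the butt from the forces since the camera could not see that edge.

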